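# Knock a cast block out of its mould

## Robot

A 7-joint arm with a two-finger parallel gripper is mounted at the origin on the work surface. World frame = base frame: x ahead of the robot, y to its left, z up, the work surface at z = 0. Lengths are in m, angles in degrees, forces in N, time in s.
With the tool pointing down it reaches from about 0.425 to 0.875 m from the base axis. Payload 8.4 kg.
Tool frame: the origin (TCP) lies at the very end of the fingers, on their centre line; the grasp point (between the pads) lies r.grasp_offset behind it (r.grasp_offset is the distance from the TCP to the grasp point, in m); z points along the fingers, y is the direction in which the jaws open and shut (so a half turn about z gives the same grasp; the last joint's range is limited). The gripper opens to 85 mm and grips with 20 to 120 N. Pads are 22 mm wide; open, the fingers measure 114 mm over their backs; the gripper's body (76 mm by 85 mm) begins 54 mm behind the grasp point. The pads swing forward as they close: fully open they stand 13 mm farther back than shut.
Start: joints at [64.217, 19.091, 2.286, 83.961, -0.768, 76.965, -3.352], TCP at [0.223, -0.61, 0.231] pointing down, gripper open.
Joint ranges: [-147.57, 147.57], [-21.85, 119.76], [-74.77, 79.35], [14.55, 137.4], [-85.83, 265.84], [4.83, 119.75], [-152.11, 152.11]. Speed limits (degrees/s): [127.2, 127.2, 159.86, 159.86, 180, 180, 180].

## Interface

Orientations are given as a 3x3 rotation matrix whose columns are the frame's x, y, z axes.
In Python, from workcell import r gives the robot as it stands.
- The arm moves only by the tool step_arm, never from a script. Its argument "targets" is a list of rows, each an object of numbers: "dx", "dy", "dz": the shift along the tool's x, y, z normalised to -1 to 1, where 1 is 0.4 m; "wx", "wy", "wz": the turn, a rotation vector about the tool's x, y, z normalised to -1 to 1, where 1 is 180 degrees; "hand": the opening, from 0 (shut) to 1 (fully open). A call has 1 to 20 rows; each row is the pose to reach, as a shift and turn from the pose commanded when the call began, along the tool's axes at that moment, turning the shorter way round; what a row does not reach only later rows make up. A row lasts 1/10 s, in which the tool goes at most 50 mm and 8.59 degrees, less where a joint would pass 70% of its speed; a pose out of reach is approached as far as the arm can. A call with a number of a shift or a turn outside -1 to 1 is refused whole. A call with a gripper value outside its range is refused whole. The fingers move at their own pace and stop on an object; "grip_force" is the grip in N (left out, the last holds). Time passes only in rows, so rows that repeat a pose let the fingers close. It gives the time, the measured TCP pose, the force and the opening at its end, in the units of the state.
- r.get_state(): the state, without advancing time (a new reading comes with each control period).
- r.get_image(name): name is "side" or "top"; returns the picture (480x640x3 uint8, red, green, blue); there is no depth.
- r.get_calibration(name): a dict with "fx", "fy", "cx", "cy" (pixels), "R" (3x3) and "t" (3): a world point X has camera coordinates R X + t. Camera axes: x right, y down, z forward; pixel columns grow to the right and rows downward; lengths in m; the calibration is good to about 2 mm. A picture is of the moment at which its call begins. get_calibration takes no time and is no camera call.
- r.hand_in(): hands the job in, once; it reports no verdict.
The state is a dict: "t": time; "joint_pos": joint angles; "joint_vel": joint speeds; "joint_efforts": joint torques, N m; "position": TCP position; "eef_rot": TCP orientation; "wrist_force": force on the tool from outside, world axes, zero at the start; "torque": the same for the moment, N m; "finger_gap": finger opening in m.
Only numpy, scipy, OpenCV 4.12 (cv2) and the standard library are available. Lean on these libraries where they do the work, as an engineer would, in place of code of your own. Each camera call takes 0.05 s, during which the arm holds its last target. There are 200 camera calls.

## Task

Knock the mould's sprung ejector pin fully down with a brisk blow or two of the rubber mallet, so that the cast block rises, then lift the block out and set it down flat on the drying board beside the finished block, without dropping it; leave the mallet on the bench. The mallet is parked with its handle between two bricks, so take it out by the head, put it down on clear bench and take it again by the handle for the blow, which must land with a face of the head. Do not push the pin with the gripper, and leave the finished block, the spirit level and the brush where they are.

Things in the scene. Friction and masses are not known exactly. Their poses are not given: they have to be found in the camera images.
- mallet: Square-headed black rubber mallet with a straight wooden handle, 350 g, nearly all in the head. Origin: centre of the head's lower striking face. z: along the head, up; x: from the head along the handle. Head 46 x 46 mm in x and y, 90 mm in z, a striking face at each end. Handle: 24 mm wide (y), 28 mm high (z), from x = 23 to 173 mm, its centre line at z = 45 mm. It starts standing on a face, handle level, and stands stably so on the bench.
- mallet_head: The head of that mallet, rigid with it and part of it. Origin: the centre of the head, 45 mm above the mallet's origin; same axes.
- rest: Two cut red bricks fixed on the bench, each 180 (x) x 55 (y) x 71 mm high, side by side with a 36 mm gap between them along x, 146 mm wide in all. Origin: on the bench in the middle of the gap. The mallet's handle lies in the gap, below the brick tops, with 6 mm free at either side and hidden to its end; the head stands clear of the bricks at their -x end. Lift straight up to take it out (handle clear once raised 45 mm). The rest and the drying board may change sides.
- mould: Steel block mould fixed on the bench, 83 (x) x 194 (y) x 66 mm high; origin: centre of its underside. The open pocket, 59 (x) x 114 (y) mm, is centred at y = +28 mm, walls 12 mm thick, rim at z = 66 mm. The pin's housing is the solid end at y below -29 mm, also 66 mm high. An ejector plate under the block follows the pin: it rises as far as the pin goes down, and stays with it.
- pin_top (a point): Centre of the top of the ejector pin: a round steel head 38 mm across and 14 mm thick on a 20 mm shank, standing up from the mould at its x = 0, y = -67 mm. The top is 106 mm above the bench when up, 84 mm when fully down.
- ejector_pin (a joint): How far the ejector pin is down, m: 0 up, 0.022 fully down against its stop. A light spring and a stiff friction catch: it takes about 9 to 11 N, plus 15 N per m/s of damping, to drive it, and it stays where it is driven, so more than one blow is allowed. A brisk blow moves it at 0.05 m/s or more.
- block: The cast concrete block, 55 (x) x 110 (y) x 45 mm high, about 300 g. Origin: centre of its underside. It starts in the mould's pocket with 2 mm clearance, 1 mm below the rim; with the pin fully down it stands 21 mm above the rim and can be gripped across its 55 mm width.
- board: Wooden drying board fixed on the bench, 260 (x) x 160 (y) x 18 mm thick; origin: centre of its underside. The finished block stands on its +x half; the -x half is free.
- finished: A finished block, the same shape, size and weight as the cast one, standing loose on the board's +x half; origin: centre of its underside. Leave it alone.
- level: Aluminium spirit level lying flat, loose, 50 (x) x 308 (y) x 22 mm, beyond the mould; origin: centre of its underside. Leave it alone.
- brush: Brush lying loose on the bench beyond the mould, about 200 mm long, its own x along it; leave it alone.
Mind the look-alikes: they are no part of the job. Of the things shaped like the mould, the steel one is meant.

How it is judged (in metres and radians):
On the way, in this order (a step that is already met when the one before it is completed fails the run):
1. the mallet is taken from between the bricks and put down on clear bench, let go and at rest (distance of mallet_head from where it was at the start of the episode above 0.07 m and height (world z) of mallet_head below 0.06 m and contact force between the fingers and mallet below 0.1 N and linear speed of mallet below 0.05 m/s), for 0.2 s.
2. the pin is struck briskly with a face of the mallet's head: it moves down at over 0.05 m/s (velocity of joint ejector_pin above 0.05 m/s and horizontal distance between mallet_head and pin_top below 0.035 m and height (world z) of mallet_head above 0.1 m and (angle between mallet_head's own z axis and vertical below 0.5 rad or angle between mallet_head's own z axis and vertical above 2.64 rad)).
3. the pin is knocked fully down (over 19 mm) with a face of the mallet's head over it (value of joint ejector_pin above 0.019 m and horizontal distance between mallet_head and pin_top below 0.035 m and height (world z) of mallet_head above 0.1 m and (angle between mallet_head's own z axis and vertical below 0.5 rad or angle between mallet_head's own z axis and vertical above 2.64 rad)), for 0.05 s.
At the end, for the whole second after the job is handed in: Pin still down over 19 mm; mallet on the bench itself (head centre below 60 mm), at rest; block flat (0.1 rad) on the board, its centre within 110 mm (x) and 50 mm (y) of the board's, its underside within 4 mm of the board's top, at rest; both released (value of joint ejector_pin above 0.019 m and height (world z) of mallet_head below 0.06 m and contact force between the fingers and mallet below 0.1 N and linear speed of mallet below 0.05 m/s and x of block in the frame of board between -0.11 and 0.11 m and y of block in the frame of board between -0.05 and 0.05 m and z of block in the frame of board between 0.014 and 0.022 m and angle between block's own z axis and vertical below 0.1 rad and linear speed of block below 0.02 m/s and contact force between the fingers and block below 0.1 N); the robot touches nothing.
It fails at once if the gripper or arm pushes the pin (contact force between any of the fingers, the arm and ejector_pin above 1 N).
It fails at once if the pin is struck while the mallet is held by its head (contact force between mallet_head and ejector_pin above 1 N and contact force between the fingers and mallet_head above 2 N).
It fails at once if the block is dropped (falls free for more than about 25 mm) (linear speed of block above 0.7 m/s and contact force between the fingers and block below 0.1 N).
It fails at once if the finished block, the level or the brush is moved more than 25 mm (distance of any of finished, level, brush from where it was at the start of the episode above 0.025 m).
It also fails if it takes over 69 s, if anything falls off the work surface, if the arm or the gripper's body presses on something with over 40 N, if the wrist force passes 120 N, or if a joint passes its speed limit or range.

## Working session

There is one attempt and no reset: what is moved stays moved. The work goes in short steps, Python scripts to look and compute and a tool call to move; the robot and the scene stay as the last step left them, time stands still between calls to the robot, and variables do not carry over. Pictures are saved under pics/ and viewed, about 8 in all and at most 12, crops included, and the job is handed in when it is done.

Besides the shell and the picture viewer there is one more tool, called after "Emit:" as a command line: name --argument value ..., lists and objects as JSON in quotes. step_arm: Moves the arm, as the interface text tells. Scaled input: -1 to 1 covers 0.4 m each way for a shift and 180 degrees each way for a turn. Its arguments: {"type":"object","properties":{"targets":{"type":"array"},"grip_force":{"type":"number"}},"required":["targets"]}

```bash
mkdir -p pics; ls
python3 - <<'E'
from workcell import r
import cv2
s=r.get_state(); print(s); print(r.grasp_offset)
for n in("top","side"):
    cv2.imwrite(f"pics/{n}0.png",r.get_image(n)[:,:,::-1]); print(n,r.get_calibration(n))
E
```

```text
pics
{'t': 0.0, 'joint_pos': array([64.21754093, 19.12982804,  2.28608581, 84.01331212, -0.76883683,
       76.96451884, -3.35255885]), 'joint_vel': array([-0.03259969, -0.01254969, -0.06623803, -0.01295634,  0.00407243,
        0.04666411,  0.03355054]), 'joint_efforts': array([-7.68295558e-05, -6.58537745e+01,  1.36535648e+00, -4.05574393e+01,
        1.66513963e-02,  1.24827528e-02,  7.36283755e-05]), 'position': array([ 0.22316763, -0.60999035,  0.23042415]), 'eef_rot': array([[ 9.39122406e-01,  3.43582143e-01, -6.45737531e-04],
       [ 3.43582736e-01, -9.39121249e-01,  1.47771347e-03],
       [-9.87098763e-05, -1.60961810e-03, -9.99998700e-01]]), 'wrist_force': array([ 0.41398519, -0.24681596,  0.93093147]), 'torque': array([ 0.01305078,  0.00179069, -0.00967234]), 'finger_gap': 0.08550799315389546}
0.0187
top {'fx': 441.25079220167976, 'fy': 441.25079220167976, 'cx': 323.6207212007749, 'cy': 239.8960858878595, 'R': array([[ 0.0132958 , -0.99990159, -0.00447524],
       [-0.99463365, -0.01276623, -0.10266902],
       [ 0.10260178,  0.00581629, -0.99470551]]), 't': array([-0.00642874,  0.51130559,  1.12063368])}
side {'fx': 539.4409805451986, 'fy': 539.4409805451986, 'cx': 317.55458251508605, 'cy': 244.72524481642412, 'R': array([[-0.99216841, -0.12489474, -0.00177296],
       [-0.05744281,  0.46884   , -0.88141328],
       [ 0.11091512, -0.87440857, -0.47234255]]), 't': array([0.51790548, 0.11539665, 1.13987818])}
```

View pics/top0.png

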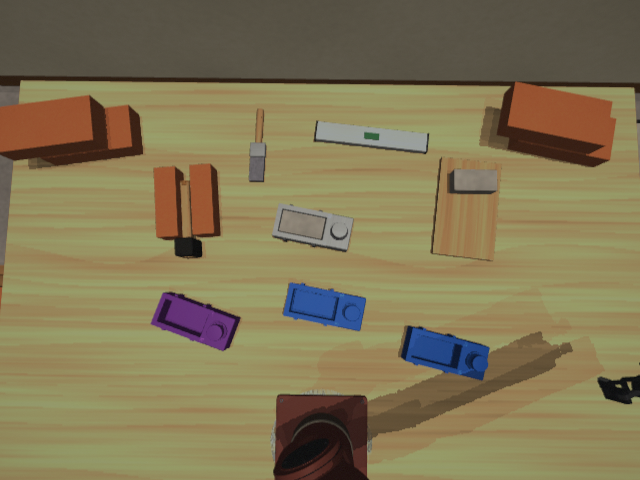

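View pics/side0.png

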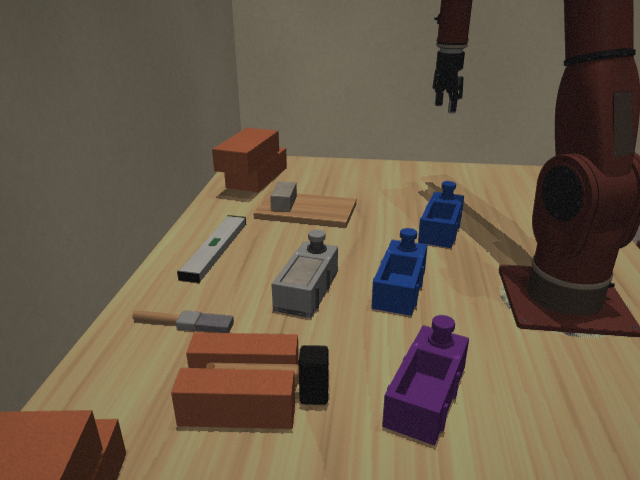

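The top view shows the mallet head at about (188,247) with its handle going up between the bricks. The steel mould is at (313,228) with its pin at (339,230), and the board is at (466,210) with the finished block at (475,180). The blue and purple moulds are look-alikes. The side view agrees. Next I'll measure.

```bash
cat > h.py <<'E'
import numpy as np, cv2
from workcell import r
def ray(n,uv,z):
    c=r.get_calibration(n); R,t=c["R"],c["t"]
    d=R.T@np.array([(uv[0]-c["cx"])/c["fx"],(uv[1]-c["cy"])/c["fy"],1]); o=-R.T@t
    return o+d*(z-o[2])/d[2]
def proj(n,X):
    c=r.get_calibration(n); p=c["R"]@np.array(X)+c["t"]
    return c["fx"]*p[0]/p[2]+c["cx"],c["fy"]*p[1]/p[2]+c["cy"]
def moves(M):
    "tool-frame normalised shift for world vector"
    return r.get_state()["eef_rot"].T@np.array(M)/0.4
E
python3 - <<'E'
from h import *
im=cv2.imread("pics/top0.png")
a=cv2.resize(im[150:270,140:360],None,fx=3.6,fy=3.6,interpolation=cv2.INTER_CUBIC)
b=cv2.resize(im[150:270,425:510],None,fx=2.2,fy=2.2,interpolation=cv2.INTER_CUBIC)
cv2.imwrite("pics/c1.png",a)
hsv=cv2.cvtColor(im,cv2.COLOR_BGR2HSV)
def rect(mask,box,z,name):
    m=np.zeros_like(mask);y0,y1,x0,x1=box;m[y0:y1,x0:x1]=mask[y0:y1,x0:x1]
    cs,_=cv2.findContours(m,cv2.RETR_EXTERNAL,cv2.CHAIN_APPROX_NONE)
    for c in sorted(cs,key=cv2.contourArea)[::-1][:2]:
        if cv2.contourArea(c)<60: continue
        w=np.array([ray("top",p[0],z)[:2] for p in c],np.float32)
        q=cv2.minAreaRect(w); print(name,cv2.contourArea(c),np.round(q[0],4),np.round(q[1],4),round(q[2],1),np.round(cv2.boxPoints(q),3).tolist())
H,S,V=cv2.split(hsv)
for p in [(185,230),(165,200),(300,222),(339,230),(350,225),(470,175),(450,230),(240,240),(188,247)]: print(p,hsv[p[1],p[0]])
rect(((H<12)&(S>150)&(V>100)).astype(np.uint8),(155,245,145,225),.071,"brick")
rect(((V<50)).astype(np.uint8),(230,265,165,210),.09,"head")
rect(((S<70)).astype(np.uint8),(195,260,260,360),.066,"mould")
rect(((S<70)).astype(np.uint8),(160,200,440,505),.063,"fin")
rect(((H>10)&(H<19)&(S>90)).astype(np.uint8),(150,265,425,510),.018,"board")
E
```

```text
(185, 230) [ 19 119 154]
(165, 200) [ 10 173 156]
(300, 222) [ 17  42 140]
(339, 230) [ 25  10 150]
(350, 225) [ 21  12 150]
(470, 175) [ 19  39 137]
(450, 230) [ 16 129 156]
(240, 240) [ 25  94 155]
(188, 247) [45 18 28]
brick 1386.5 [0.6073 0.3108] [0.1785 0.0541] 5.3 [[0.515999972820282, 0.32899999618530273], [0.5210000276565552, 0.2759999930858612], [0.6990000009536743, 0.2919999957084656], [0.6940000057220459, 0.34599998593330383]]
brick 1364.5 [0.5988 0.4008] [0.1778 0.0533] 5.2 [[0.5080000162124634, 0.4189999997615814], [0.5130000114440918, 0.3659999966621399], [0.6899999976158142, 0.38199999928474426], [0.6850000023841858, 0.4350000023841858]]
head 439.0 [0.483  0.3325] [0.0492 0.0652] 0.7 [[0.4580000042915344, 0.36500000953674316], [0.45899999141693115, 0.30000001192092896], [0.5080000162124634, 0.30000001192092896], [0.5070000290870667, 0.36500000953674316]]
mould 2585.0 [0.5389 0.0292] [0.1941 0.0946] 79.2 [[0.4740000069141388, -0.05700000002980232], [0.5669999718666077, -0.07500000298023224], [0.6039999723434448, 0.11599999666213989], [0.5109999775886536, 0.13300000131130219]]
fin 1027.0 [ 0.6634 -0.3783] [0.1171 0.0624] 88.5 [[0.6309999823570251, -0.4359999895095825], [0.6930000185966492, -0.43799999356269836], [0.6959999799728394, -0.32100000977516174], [0.6340000033378601, -0.3190000057220459]]
board 1185.5 [ 0.6071 -0.3215] [0.062 0.26 ] 84.5 [[0.4749999940395355, -0.3400000035762787], [0.734000027179718, -0.36500000953674316], [0.7400000095367432, -0.30300000309944153], [0.48100000619888306, -0.27799999713897705]]
board 651.5 [ 0.5814 -0.4502] [0.075  0.2826] 75.5 [[0.4350000023841858, -0.45100000500679016], [0.7089999914169312, -0.5220000147819519], [0.7279999852180481, -0.4490000009536743], [0.45399999618530273, -0.3779999911785126]]
```

View pics/c1.png

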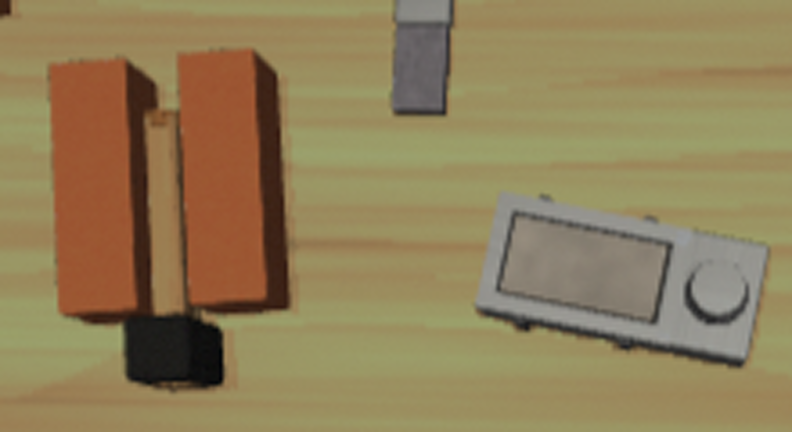

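Crop: bricks at left with the handle between them. The head's top face is at about crop (125–190, 315–375), the pocket corners are clear, and the pin circle is at crop (717,289).

Run:
```python
from h import *
P=lambda u,v:(( u+.5)/3.6+140-.5,(v+.5)/3.6+150-.5)
for n,u,v,z in [("hTL",125,316,.09),("hTR",190,314,.09),("hBR",193,378,.09),("hBL",128,374,.09),("handle far",162,118,.059),("handle near",171.5,311,.059),
 ("p1",513,212,.066),("p2",672,242,.066),("p3",655,322,.066),("p4",498,290,.066),("m1",503,195,.066),("m2",768,243,.066),("pin",717,289,.106),("blk",585,267,.065)]:
    print(n,np.round(ray("top",P(u,v),z),4))
for p in [(441,157),(500,162),(494,259),(433,251)]: print("board",np.round(ray("top",p,.018),4))
im=cv2.imread("pics/side0.png")
# side-view cross-check of the pin, from candidates
for u,v in [(317,234)]: print("side pin",np.round(ray("side",(u,v),.106),4))
hsv=cv2.cvtColor(im,cv2.COLOR_BGR2HSV);
m=((hsv[:,:,2]<60)).astype(np.uint8); m[:, :295]=0;m[:,335:]=0;m[:340]=0;m[410:]=0
y,x=np.nonzero(m);print("side head box",x.min(),x.max(),y.min(),y.max())
for X in [(.487,.345,.09),(.487,.345,0)]: print(proj("side",X))
a=cv2.resize(im[220:420,260:350],None,fx=3,fy=3,interpolation=cv2.INTER_CUBIC)
b=cv2.resize(im[170:240,240:365],None,fx=3,fy=3,interpolation=cv2.INTER_CUBIC)
o=np.zeros((600,270+375,3),np.uint8);o[:,:270]=a;o[:210,270:]=b
tp=cv2.imread("pics/top0.png"); c=cv2.resize(tp[150:270,425:510],None,fx=3,fy=3,interpolation=cv2.INTER_CUBIC);o[220:580,270:525]=c;cv2.imwrite("pics/c2.png",o)
```

```text
hTL [0.5062 0.367  0.09  ]
hTR [0.5081 0.3226 0.09  ]
hBR [0.4644 0.3186 0.09  ]
hBL [0.4665 0.3631 0.09  ]
handle far [0.6515 0.3582 0.059 ]
handle near [0.5134 0.3452 0.059 ]
p1 [0.5856 0.106  0.066 ]
p2 [ 0.5657 -0.006   0.066 ]
p3 [0.5092 0.0052 0.066 ]
p4 [0.5303 0.1152 0.066 ]
m1 [0.5976 0.1133 0.066 ]
m2 [ 0.5659 -0.0732  0.066 ]
pin [ 0.5279 -0.0367  0.106 ]
blk [0.5474 0.0547 0.065 ]
board [ 0.7384 -0.3097  0.018 ]
board [ 0.7267 -0.4664  0.018 ]
board [ 0.4679 -0.4437  0.018 ]
board [ 0.4867 -0.2854  0.018 ]
side pin [ 0.5271 -0.0322  0.106 ]
side head box 296 328 346 404
(np.float64(312.1400662722175), np.float64(352.5513500702769))
(np.float64(312.4945207129594), np.float64(395.3753612564547))
```

View pics/c2.png

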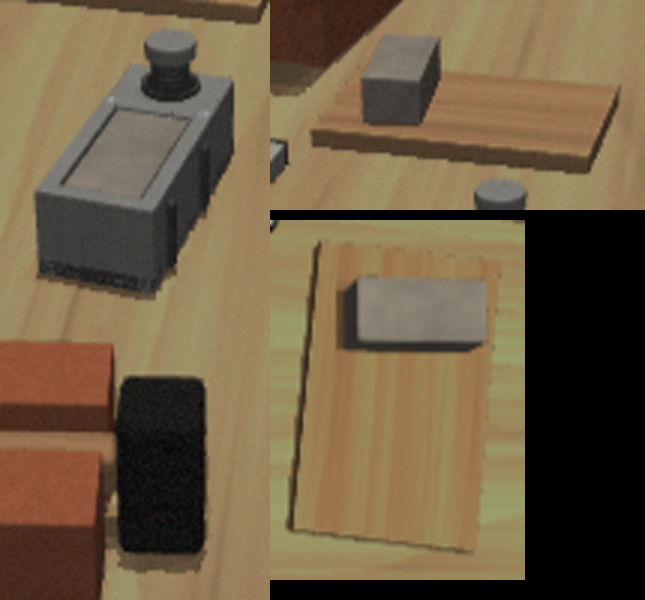

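The crop confirms the mould, the mallet head (small gap to the bricks) and the board with its near half free. My estimates, from several independent points:

| Thing | Position (x, y) | Yaw |
|---|---|---|
| Mallet head | (0.486, 0.343) | 5.4° |
| Pin | (0.529, -0.037) | – |
| Block | (0.548, 0.055) | -10.3° |
| Board centre | (0.605, -0.376) | -5.2° |

Sizes match those given. I'll start moving.

Emit:
step_arm --targets '[{"dx":0.98,"dy":-0.81,"dz":0,"wz":0.082,"hand":1},{"dx":0.98,"dy":-0.81,"dz":0,"wz":0.082,"hand":1},{"dx":0.98,"dy":-0.81,"dz":0,"wz":0.082,"hand":1},{"dx":0.98,"dy":-0.81,"dz":0,"wz":0.082,"hand":1},{"dx":0.98,"dy":-0.81,"dz":0,"wz":0.082,"hand":1},{"dx":0.98,"dy":-0.81,"dz":0,"wz":0.082,"hand":1},{"dx":0.98,"dy":-0.81,"dz":0,"wz":0.082,"hand":1},{"dx":0.98,"dy":-0.81,"dz":0,"wz":0.082,"hand":1},{"dx":0.98,"dy":-0.81,"dz":0,"wz":0.082,"hand":1},{"dx":0.98,"dy":-0.81,"dz":0,"wz":0.082,"hand":1},{"dx":0.98,"dy":-0.81,"dz":0,"wz":0.082,"hand":1},{"dx":0.98,"dy":-0.81,"dz":0,"wz":0.082,"hand":1}]'

```text
$.targets[0]: bad value
```

Emit:
step_arm --targets '[{"dx":0.98,"dy":-0.81,"dz":0.0,"wx":0.0,"wy":0.0,"wz":0.082,"hand":1.0},{"dx":0.98,"dy":-0.81,"dz":0.0,"wx":0.0,"wy":0.0,"wz":0.082,"hand":1.0},{"dx":0.98,"dy":-0.81,"dz":0.0,"wx":0.0,"wy":0.0,"wz":0.082,"hand":1.0},{"dx":0.98,"dy":-0.81,"dz":0.0,"wx":0.0,"wy":0.0,"wz":0.082,"hand":1.0},{"dx":0.98,"dy":-0.81,"dz":0.0,"wx":0.0,"wy":0.0,"wz":0.082,"hand":1.0},{"dx":0.98,"dy":-0.81,"dz":0.0,"wx":0.0,"wy":0.0,"wz":0.082,"hand":1.0},{"dx":0.98,"dy":-0.81,"dz":0.0,"wx":0.0,"wy":0.0,"wz":0.082,"hand":1.0},{"dx":0.98,"dy":-0.81,"dz":0.0,"wx":0.0,"wy":0.0,"wz":0.082,"hand":1.0},{"dx":0.98,"dy":-0.81,"dz":0.0,"wx":0.0,"wy":0.0,"wz":0.082,"hand":1.0},{"dx":0.98,"dy":-0.81,"dz":0.0,"wx":0.0,"wy":0.0,"wz":0.082,"hand":1.0},{"dx":0.98,"dy":-0.81,"dz":0.0,"wx":0.0,"wy":0.0,"wz":0.082,"hand":1.0},{"dx":0.98,"dy":-0.81,"dz":0.0,"wx":0.0,"wy":0.0,"wz":0.082,"hand":1.0}]'

```text
t: 1.3
position: [0.4808, -0.1695, 0.231]
eef_rot: [[0.995, 0.097, -0.0], [0.097, -0.995, 0.001], [-0.0, -0.001, -1.0]]
wrist_force: [-0.6, -1.0, -0.3]
finger_gap: 0.0851
```

Emit:
step_arm --targets '[{"dx":0.137,"dy":-0.95,"dz":0.0,"wx":0.0,"wy":0.0,"wz":0.0,"hand":1.0},{"dx":0.137,"dy":-0.95,"dz":0.0,"wx":0.0,"wy":0.0,"wz":0.0,"hand":1.0},{"dx":0.137,"dy":-0.95,"dz":0.0,"wx":0.0,"wy":0.0,"wz":0.0,"hand":1.0},{"dx":0.137,"dy":-0.95,"dz":0.0,"wx":0.0,"wy":0.0,"wz":0.0,"hand":1.0},{"dx":0.137,"dy":-0.95,"dz":0.0,"wx":0.0,"wy":0.0,"wz":0.0,"hand":1.0},{"dx":0.137,"dy":-0.95,"dz":0.0,"wx":0.0,"wy":0.0,"wz":0.0,"hand":1.0},{"dx":0.137,"dy":-0.95,"dz":0.0,"wx":0.0,"wy":0.0,"wz":0.0,"hand":1.0},{"dx":0.137,"dy":-0.95,"dz":0.0,"wx":0.0,"wy":0.0,"wz":0.0,"hand":1.0},{"dx":0.137,"dy":-0.95,"dz":0.0,"wx":0.0,"wy":0.0,"wz":0.0,"hand":1.0}]'

```text
t: 2.2
position: [0.4988, 0.2154, 0.2311]
eef_rot: [[0.995, 0.098, -0.001], [0.098, -0.995, 0.002], [-0.001, -0.002, -1.0]]
wrist_force: [-0.2, -0.0, 0.7]
finger_gap: 0.0853
```

Run:
```python
from h import *
s=r.get_state(); print(s["position"],s["joint_pos"]); print(moves(np.array([.486,.343,.046])-s["position"]))
```

```text
[0.49877915 0.21542273 0.23105038] [   6.5596276     9.94398898  -38.40690105   97.28841973    6.26562914
   74.96321184 -117.46015738]
[-4.00841193e-04 -3.19709111e-01  4.63199862e-01]
```

Emit:
step_arm --targets '[{"dx":0.0,"dy":-0.32,"dz":0.0,"wx":0.0,"wy":0.0,"wz":0.0,"hand":1.0},{"dx":0.0,"dy":-0.32,"dz":0.0,"wx":0.0,"wy":0.0,"wz":0.0,"hand":1.0},{"dx":0.0,"dy":-0.32,"dz":0.0,"wx":0.0,"wy":0.0,"wz":0.0,"hand":1.0},{"dx":0.0,"dy":-0.32,"dz":0.1,"wx":0.0,"wy":0.0,"wz":0.0,"hand":1.0},{"dx":0.0,"dy":-0.32,"dz":0.2,"wx":0.0,"wy":0.0,"wz":0.0,"hand":1.0}]'

```text
t: 2.7
position: [0.489, 0.3384, 0.1507]
eef_rot: [[0.996, 0.092, 0.002], [0.092, -0.996, 0.0], [0.002, 0.0, -1.0]]
wrist_force: [1.5, 0.2, -0.3]
finger_gap: 0.085
```

Run:
```python
from h import *
im=r.get_image("side"); im2=r.get_image("top")
s=r.get_state(); print(s["position"],s["joint_pos"]); print(moves(np.array([.486,.343,.046])-s["position"]))
o=np.hstack([im[180:430,200:460],im2[150:400,100:340]])[:,:,::-1]
cv2.imwrite("pics/d1.png",cv2.resize(o,None,fx=1.55,fy=1.55))
```

```text
[0.48639166 0.33464183 0.1458119 ] [  -5.77491084   20.89077993  -40.56293006   96.47313951   14.39056942
   68.54775263 -134.72394463]
[ 0.0028498  -0.02229245  0.24939446]
```

View pics/d1.png

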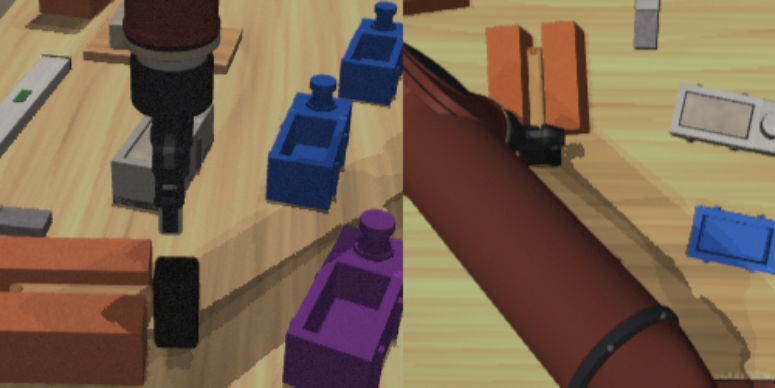

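The fingers are above the head and centred in x (finger at crop x≈172, head at 177). y shows a small transient lag. Descending, then gripping.

Emit:
step_arm --targets '[{"dx":0.0,"dy":0.0,"dz":0.05,"wx":0.0,"wy":0.0,"wz":0.0,"hand":1.0},{"dx":0.0,"dy":0.0,"dz":0.12,"wx":0.0,"wy":0.0,"wz":0.0,"hand":1.0},{"dx":0.0,"dy":0.0,"dz":0.19,"wx":0.0,"wy":0.0,"wz":0.0,"hand":1.0},{"dx":0.0,"dy":0.0,"dz":0.25,"wx":0.0,"wy":0.0,"wz":0.0,"hand":1.0},{"dx":0.0,"dy":0.0,"dz":0.26,"wx":0.0,"wy":0.0,"wz":0.0,"hand":1.0},{"dx":0.0,"dy":0.0,"dz":0.26,"wx":0.0,"wy":0.0,"wz":0.0,"hand":1.0}]'

```text
t: 3.4
position: [0.4886, 0.3385, 0.0483]
eef_rot: [[0.996, 0.091, 0.0], [0.091, -0.996, -0.0], [0.0, 0.001, -1.0]]
wrist_force: [0.3, 0.5, -0.4]
finger_gap: 0.0855
```

Emit:
step_arm --grip_force 60 --targets '[{"dx":-0.008,"dy":-0.011,"dz":0.005,"wx":0.0,"wy":0.0,"wz":0.0,"hand":1.0},{"dx":-0.008,"dy":-0.011,"dz":0.005,"wx":0.0,"wy":0.0,"wz":0.0,"hand":1.0},{"dx":-0.008,"dy":-0.011,"dz":0.005,"wx":0.0,"wy":0.0,"wz":0.0,"hand":0.0},{"dx":-0.008,"dy":-0.011,"dz":0.005,"wx":0.0,"wy":0.0,"wz":0.0,"hand":0.0},{"dx":-0.008,"dy":-0.011,"dz":0.005,"wx":0.0,"wy":0.0,"wz":0.0,"hand":0.0},{"dx":-0.008,"dy":-0.011,"dz":0.005,"wx":0.0,"wy":0.0,"wz":0.0,"hand":0.0},{"dx":-0.008,"dy":-0.011,"dz":0.005,"wx":0.0,"wy":0.0,"wz":0.0,"hand":0.0},{"dx":-0.008,"dy":-0.011,"dz":0.005,"wx":0.0,"wy":0.0,"wz":0.0,"hand":0.0},{"dx":-0.008,"dy":-0.011,"dz":0.005,"wx":0.0,"wy":0.0,"wz":0.0,"hand":0.0},{"dx":-0.008,"dy":-0.011,"dz":0.005,"wx":0.0,"wy":0.0,"wz":0.0,"hand":0.0}]'

```text
t: 4.4
position: [0.4841, 0.3438, 0.0459]
eef_rot: [[0.996, 0.093, 0.001], [0.093, -0.996, 0.0], [0.001, -0.0, -1.0]]
wrist_force: [-1.0, 0.2, 6.4]
finger_gap: 0.0451
```

Emit:
step_arm --targets '[{"dx":0.0,"dy":0.0,"dz":-0.06,"wx":0.0,"wy":0.0,"wz":0.0,"hand":0.0},{"dx":0.0,"dy":0.0,"dz":-0.14,"wx":0.0,"wy":0.0,"wz":0.0,"hand":0.0},{"dx":0.0,"dy":0.0,"dz":-0.24,"wx":0.0,"wy":0.0,"wz":0.0,"hand":0.0},{"dx":0.0,"dy":0.0,"dz":-0.35,"wx":0.0,"wy":0.0,"wz":0.0,"hand":0.0},{"dx":0.0,"dy":0.06,"dz":-0.375,"wx":0.0,"wy":0.0,"wz":0.0,"hand":0.0},{"dx":0.0,"dy":0.15,"dz":-0.375,"wx":0.0,"wy":0.0,"wz":0.0,"hand":0.0},{"dx":0.0,"dy":0.25,"dz":-0.375,"wx":0.0,"wy":0.0,"wz":0.0,"hand":0.0},{"dx":0.0,"dy":0.36,"dz":-0.375,"wx":0.0,"wy":0.0,"wz":0.0,"hand":0.0},{"dx":0.0,"dy":0.47,"dz":-0.375,"wx":0.0,"wy":0.0,"wz":0.0,"hand":0.0},{"dx":0.0,"dy":0.58,"dz":-0.375,"wx":0.0,"wy":0.0,"wz":0.0,"hand":0.0},{"dx":0.0,"dy":0.69,"dz":-0.375,"wx":0.0,"wy":0.0,"wz":0.0,"hand":0.0},{"dx":0.0,"dy":0.79,"dz":-0.375,"wx":0.0,"wy":0.0,"wz":0.0,"hand":0.0},{"dx":0.0,"dy":0.87,"dz":-0.375,"wx":0.0,"wy":0.0,"wz":0.0,"hand":0.0},{"dx":0.0,"dy":0.92,"dz":-0.375,"wx":0.0,"wy":0.0,"wz":0.0,"hand":0.0},{"dx":0.0,"dy":0.95,"dz":-0.375,"wx":0.0,"wy":0.0,"wz":0.0,"hand":0.0},{"dx":0.0,"dy":0.95,"dz":-0.375,"wx":0.0,"wy":0.0,"wz":0.0,"hand":0.0}]'

```text
t: 6.0
position: [0.5189, -0.0363, 0.1948]
eef_rot: [[0.996, 0.091, -0.001], [0.091, -0.996, -0.0], [-0.001, 0.0, -1.0]]
wrist_force: [0.4, 0.9, -3.5]
finger_gap: 0.0453
```

Run:
```python
from h import *
s=r.get_state(); print(s["position"],s["joint_pos"],s["finger_gap"],s["wrist_force"]); print(moves(np.array([.49,-.18,.0475])-s["position"]))
```

```text
[ 0.51886516 -0.0362817   0.19475243] [ 25.95228293   7.39213487 -28.87938503 103.42155301   3.79107014
  70.20338145 -88.81702862] 0.045297742646259666 [ 0.3864956   0.87335124 -3.51688391]
[-0.103993    0.35127185  0.36825935]
```

Emit:
step_arm --targets '[{"dx":-0.03,"dy":0.1,"dz":0.0,"wx":0.0,"wy":0.0,"wz":0.0,"hand":0.0},{"dx":-0.07,"dy":0.21,"dz":0.0,"wx":0.0,"wy":0.0,"wz":0.0,"hand":0.0},{"dx":-0.1,"dy":0.31,"dz":0.0,"wx":0.0,"wy":0.0,"wz":0.0,"hand":0.0},{"dx":-0.1,"dy":0.35,"dz":0.06,"wx":0.0,"wy":0.0,"wz":0.0,"hand":0.0},{"dx":-0.1,"dy":0.35,"dz":0.15,"wx":0.0,"wy":0.0,"wz":0.0,"hand":0.0},{"dx":-0.1,"dy":0.35,"dz":0.24,"wx":0.0,"wy":0.0,"wz":0.0,"hand":0.0},{"dx":-0.1,"dy":0.35,"dz":0.31,"wx":0.0,"wy":0.0,"wz":0.0,"hand":0.0},{"dx":-0.1,"dy":0.35,"dz":0.35,"wx":0.0,"wy":0.0,"wz":0.0,"hand":0.0},{"dx":-0.1,"dy":0.35,"dz":0.365,"wx":0.0,"wy":0.0,"wz":0.0,"hand":0.0},{"dx":-0.1,"dy":0.35,"dz":0.37,"wx":0.0,"wy":0.0,"wz":0.0,"hand":0.0},{"dx":-0.1,"dy":0.35,"dz":0.37,"wx":0.0,"wy":0.0,"wz":0.0,"hand":0.0}]'

```text
t: 7.1
position: [0.4931, -0.1773, 0.048]
eef_rot: [[0.996, 0.094, 0.001], [0.094, -0.996, 0.0], [0.001, 0.0, -1.0]]
wrist_force: [0.1, -0.0, -3.9]
finger_gap: 0.0454
```

Emit:
step_arm --targets '[{"dx":0.0,"dy":0.0,"dz":0.005,"wx":0.0,"wy":0.0,"wz":0.0,"hand":0.0},{"dx":0.0,"dy":0.0,"dz":0.005,"wx":0.0,"wy":0.0,"wz":0.0,"hand":0.0},{"dx":0.0,"dy":0.0,"dz":0.005,"wx":0.0,"wy":0.0,"wz":0.0,"hand":1.0},{"dx":0.0,"dy":0.0,"dz":0.005,"wx":0.0,"wy":0.0,"wz":0.0,"hand":1.0},{"dx":0.0,"dy":0.0,"dz":0.005,"wx":0.0,"wy":0.0,"wz":0.0,"hand":1.0},{"dx":0.0,"dy":0.0,"dz":0.005,"wx":0.0,"wy":0.0,"wz":0.0,"hand":1.0},{"dx":0.0,"dy":0.0,"dz":0.005,"wx":0.0,"wy":0.0,"wz":0.0,"hand":1.0},{"dx":0.0,"dy":0.0,"dz":0.005,"wx":0.0,"wy":0.0,"wz":0.0,"hand":1.0},{"dx":0.0,"dy":0.0,"dz":0.0,"wx":0.0,"wy":0.0,"wz":0.0,"hand":1.0},{"dx":0.0,"dy":0.0,"dz":-0.1,"wx":0.0,"wy":0.0,"wz":0.0,"hand":1.0},{"dx":0.0,"dy":0.0,"dz":-0.2,"wx":0.0,"wy":0.0,"wz":0.0,"hand":1.0},{"dx":0.0,"dy":0.0,"dz":-0.32,"wx":0.0,"wy":0.0,"wz":0.0,"hand":1.0},{"dx":0.1,"dy":0.1,"dz":-0.4,"wx":0.0,"wy":0.0,"wz":0.0,"hand":1.0},{"dx":0.2,"dy":0.2,"dz":-0.4,"wx":0.0,"wy":0.0,"wz":0.0,"hand":1.0},{"dx":0.2,"dy":0.3,"dz":-0.4,"wx":0.0,"wy":0.0,"wz":0.0,"hand":1.0},{"dx":0.2,"dy":0.4,"dz":-0.4,"wx":0.0,"wy":0.0,"wz":0.0,"hand":1.0},{"dx":0.2,"dy":0.4,"dz":-0.4,"wx":0.0,"wy":0.0,"wz":0.0,"hand":1.0}]'

```text
t: 8.8
position: [0.5852, -0.3379, 0.206]
eef_rot: [[0.996, 0.085, -0.002], [0.085, -0.996, -0.003], [-0.002, 0.002, -1.0]]
wrist_force: [-0.5, 0.0, 0.0]
finger_gap: 0.0856
```

Run:
```python
from h import *
im=r.get_image("side"); im2=r.get_image("top")
cv2.imwrite("pics/top2.png",im2[:,:,::-1])
s=r.get_state(); print(s["position"],s["joint_pos"][6])
o=np.hstack([im[130:350,240:460],im2[150:370,290:520]])[:,:,::-1]
cv2.imwrite("pics/d2.png",cv2.resize(o,None,fx=1.77,fy=1.77,interpolation=cv2.INTER_CUBIC))
```

```text
[ 0.58646962 -0.33104092  0.20652715] -64.25271351536502
```

View pics/d2.png

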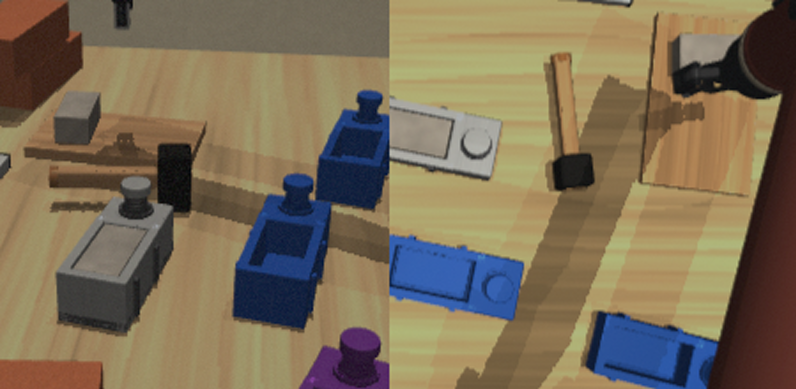

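The mallet stands upright on clear bench with its handle level, head at about crop (575,172) and handle end at (561,55).

Run:
```python
from h import *
im=cv2.imread("pics/top2.png");hsv=cv2.cvtColor(im,cv2.COLOR_BGR2HSV)
def px(u,v): return 290+(u-389.4)/1.77,150+v/1.77
# handle edges by row: distinct hue vs bench
for v in range(185,235,6): print(v,[tuple(hsv[v,u]) for u in range(380,398,1)][0:0], [int(hsv[v,u,0]) for u in range(376,402)],[int(hsv[v,u,2]) for u in range(376,402)])
a=ray("top",px(561,55),.059);b=ray("top",px(569.5,150),.059);print(a,b,np.degrees(np.arctan2(*(a-b)[1::-1])))
m=(hsv[:,:,2]<55).astype(np.uint8);m[:,:375]=0;m[:,412:]=0;m[:225]=0;m[262:]=0
y,x=np.nonzero(m);print(x.min(),x.max(),y.min(),y.max())
s=r.get_state();print(s["position"])
```

```text
185 [] [29, 22, 22, 22, 22, 17, 14, 15, 15, 17, 17, 17, 17, 18, 16, 16, 20, 28, 29, 29, 29, 24, 24, 24, 23, 23] [176, 153, 149, 148, 149, 83, 80, 121, 162, 172, 166, 165, 176, 176, 176, 157, 109, 169, 176, 176, 176, 176, 176, 175, 176, 176]
191 [] [25, 25, 19, 18, 18, 18, 17, 15, 15, 16, 17, 18, 17, 18, 17, 16, 16, 25, 27, 24, 22, 22, 22, 23, 23, 22] [176, 176, 129, 119, 119, 120, 85, 69, 144, 174, 176, 177, 177, 176, 176, 168, 155, 173, 175, 177, 176, 176, 177, 176, 176, 177]
197 [] [24, 23, 24, 19, 18, 18, 17, 16, 16, 16, 18, 18, 17, 18, 18, 17, 15, 19, 20, 20, 20, 20, 20, 20, 20, 20] [176, 177, 176, 128, 117, 117, 98, 69, 99, 156, 175, 176, 177, 176, 177, 176, 161, 140, 172, 177, 177, 176, 176, 176, 177, 175]
203 [] [26, 26, 26, 25, 19, 18, 18, 17, 16, 15, 16, 18, 18, 18, 18, 17, 16, 17, 21, 21, 21, 21, 22, 21, 21, 21] [176, 176, 176, 163, 127, 119, 121, 89, 67, 138, 172, 177, 177, 176, 176, 177, 176, 160, 158, 174, 177, 177, 176, 177, 177, 176]
209 [] [23, 23, 23, 23, 19, 18, 18, 18, 16, 15, 16, 18, 18, 18, 18, 18, 17, 15, 16, 19, 20, 20, 20, 20, 20, 20] [177, 177, 176, 176, 126,
[... 515 characters left out ...]
 175, 177, 176, 177, 177, 172, 170, 156, 174, 176, 176, 177, 122, 112]
227 [] [32, 32, 32, 31, 32, 32, 21, 18, 18, 18, 16, 15, 15, 18, 16, 17, 16, 15, 15, 15, 18, 21, 18, 18, 17, 18] [179, 178, 178, 178, 179, 180, 135, 128, 127, 106, 76, 96, 154, 175, 177, 176, 177, 171, 171, 162, 142, 149, 131, 128, 128, 128]
233 [] [22, 22, 23, 21, 19, 19, 18, 18, 18, 18, 17, 16, 15, 16, 17, 16, 17, 15, 16, 15, 16, 17, 18, 18, 18, 18] [176, 178, 176, 176, 177, 177, 177, 123, 114, 113, 86, 68, 135, 170, 177, 176, 176, 176, 169, 173, 158, 107, 111, 112, 114, 113]
[ 0.66132701 -0.15993125  0.059     ] [ 0.52326018 -0.17185597  0.059     ] 4.936338541716031
382 405 237 257
[ 0.58646962 -0.33104092  0.20652715]
```

Emit:
step_arm --targets '[{"dx":-0.007,"dy":-0.11,"dz":0.0,"wx":0.0,"wy":0.0,"wz":0.0,"hand":1.0},{"dx":-0.007,"dy":-0.22,"dz":0.0,"wx":0.0,"wy":0.0,"wz":0.0,"hand":1.0},{"dx":-0.007,"dy":-0.33,"dz":0.0,"wx":0.0,"wy":0.0,"wz":0.0,"hand":1.0},{"dx":-0.007,"dy":-0.41,"dz":0.05,"wx":0.0,"wy":0.0,"wz":0.0,"hand":1.0},{"dx":-0.007,"dy":-0.41,"dz":0.13,"wx":0.0,"wy":0.0,"wz":0.0,"hand":1.0},{"dx":-0.007,"dy":-0.41,"dz":0.2,"wx":0.0,"wy":0.0,"wz":0.0,"hand":1.0},{"dx":-0.007,"dy":-0.41,"dz":0.25,"wx":0.0,"wy":0.0,"wz":0.0,"hand":1.0},{"dx":-0.007,"dy":-0.41,"dz":0.25,"wx":0.0,"wy":0.0,"wz":0.0,"hand":1.0},{"dx":-0.007,"dy":-0.41,"dz":0.25,"wx":0.0,"wy":0.0,"wz":0.0,"hand":1.0}]'

```text
t: 9.8
position: [0.569, -0.1657, 0.1081]
eef_rot: [[0.996, 0.094, 0.0], [0.094, -0.996, 0.0], [0.0, -0.0, -1.0]]
wrist_force: [-0.3, 0.1, 0.5]
finger_gap: 0.0854
```

Emit:
step_arm --grip_force 120 --targets '[{"dx":0.0,"dy":0.006,"dz":0.06,"wx":0.0,"wy":0.0,"wz":0.0,"hand":1.0},{"dx":0.0,"dy":0.006,"dz":0.13,"wx":0.0,"wy":0.0,"wz":0.0,"hand":1.0},{"dx":0.0,"dy":0.006,"dz":0.18,"wx":0.0,"wy":0.0,"wz":0.0,"hand":1.0},{"dx":0.0,"dy":0.006,"dz":0.205,"wx":0.0,"wy":0.0,"wz":0.0,"hand":1.0},{"dx":0.0,"dy":0.006,"dz":0.205,"wx":0.0,"wy":0.0,"wz":0.0,"hand":1.0},{"dx":0.0,"dy":0.006,"dz":0.205,"wx":0.0,"wy":0.0,"wz":0.0,"hand":0.0},{"dx":0.0,"dy":0.006,"dz":0.205,"wx":0.0,"wy":0.0,"wz":0.0,"hand":0.0},{"dx":0.0,"dy":0.006,"dz":0.205,"wx":0.0,"wy":0.0,"wz":0.0,"hand":0.0},{"dx":0.0,"dy":0.006,"dz":0.205,"wx":0.0,"wy":0.0,"wz":0.0,"hand":0.0},{"dx":0.0,"dy":0.006,"dz":0.205,"wx":0.0,"wy":0.0,"wz":0.0,"hand":0.0},{"dx":0.0,"dy":0.006,"dz":0.205,"wx":0.0,"wy":0.0,"wz":0.0,"hand":0.0},{"dx":0.0,"dy":0.006,"dz":0.205,"wx":0.0,"wy":0.0,"wz":0.0,"hand":0.0},{"dx":0.0,"dy":0.006,"dz":0.205,"wx":0.0,"wy":0.0,"wz":0.0,"hand":0.0}]'

```text
t: 11.1
position: [0.5695, -0.1694, 0.026]
eef_rot: [[0.996, 0.093, 0.001], [0.093, -0.996, -0.0], [0.001, 0.001, -1.0]]
wrist_force: [-1.9, -0.5, 6.7]
finger_gap: 0.0227
```

Emit:
step_arm --targets '[{"dx":0.0,"dy":0.0,"dz":-0.04,"wx":0.0,"wy":0.0,"wz":0.0,"hand":0.0},{"dx":0.0,"dy":0.0,"dz":-0.11,"wx":0.0,"wy":0.0,"wz":0.0,"hand":0.0},{"dx":0.0,"dy":0.0,"dz":-0.19,"wx":0.0,"wy":0.0,"wz":0.0,"hand":0.0},{"dx":0.0,"dy":0.0,"dz":-0.28,"wx":0.0,"wy":0.0,"wz":0.0,"hand":0.0},{"dx":0.0,"dy":0.0,"dz":-0.37,"wx":0.0,"wy":0.0,"wz":0.0,"hand":0.0},{"dx":0.02,"dy":-0.05,"dz":-0.42,"wx":0.0,"wy":0.0,"wz":0.0,"hand":0.0},{"dx":0.05,"dy":-0.13,"dz":-0.42,"wx":0.0,"wy":0.0,"wz":0.0,"hand":0.0},{"dx":0.08,"dy":-0.22,"dz":-0.42,"wx":0.0,"wy":0.0,"wz":0.0,"hand":0.0},{"dx":0.1,"dy":-0.29,"dz":-0.42,"wx":0.0,"wy":0.0,"wz":0.0,"hand":0.0},{"dx":0.118,"dy":-0.335,"dz":-0.42,"wx":0.0,"wy":0.0,"wz":0.0,"hand":0.0},{"dx":0.118,"dy":-0.335,"dz":-0.42,"wx":0.0,"wy":0.0,"wz":0.0,"hand":0.0},{"dx":0.118,"dy":-0.335,"dz":-0.42,"wx":0.0,"wy":0.0,"wz":0.0,"hand":0.0}]'

```text
t: 12.3
position: [0.6033, -0.0311, 0.1935]
eef_rot: [[0.996, 0.094, -0.001], [0.094, -0.996, -0.0], [-0.001, 0.0, -1.0]]
wrist_force: [-0.5, -0.9, -3.2]
finger_gap: 0.0223
```

Run:
```python
from h import *
im=r.get_image("side"); im2=r.get_image("top")
s=r.get_state(); print(s["position"],s["finger_gap"],s["wrist_force"],moves(np.array([.604,-.0315,.195])-s["position"]))
o=np.hstack([im[130:330,220:440],im2[150:350,240:460]])[:,:,::-1]
cv2.imwrite("pics/d3.png",cv2.resize(o,None,fx=1.8,fy=1.8,interpolation=cv2.INTER_CUBIC))
print(proj("side",(.529,-.037,.106)),proj("side",(.529,-.037,.169)),proj("side",(.529,-.037,.259)))
```

```text
[ 0.6033152  -0.03258037  0.19340158] 0.022512940756832352 [-0.19580414  0.17889599 -3.36845031] [ 0.0019503  -0.00253083 -0.00399821]
(np.float64(316.4040843072576), np.float64(232.95390335313516)) (np.float64(316.32199632365325), np.float64(206.62650851583862)) (np.float64(316.1970829525331), np.float64(166.56408405931833))
```

View pics/d3.png

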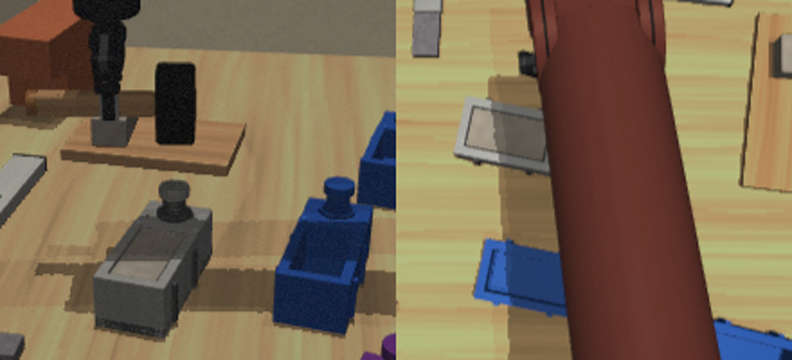

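Side view: the head hangs level at crop (175,103), directly in line with the pin at (174,190). Striking now at about 0.25 m/s, slowing near the stop.

Emit:
step_arm --targets '[{"dx":0.0,"dy":0.0,"dz":0.04,"wx":0.0,"wy":0.0,"wz":0.0,"hand":0.0},{"dx":0.0,"dy":0.0,"dz":0.1,"wx":0.0,"wy":0.0,"wz":0.0,"hand":0.0},{"dx":0.0,"dy":0.0,"dz":0.165,"wx":0.0,"wy":0.0,"wz":0.0,"hand":0.0},{"dx":0.0,"dy":0.0,"dz":0.2,"wx":0.0,"wy":0.0,"wz":0.0,"hand":0.0},{"dx":0.0,"dy":0.0,"dz":0.208,"wx":0.0,"wy":0.0,"wz":0.0,"hand":0.0},{"dx":0.0,"dy":0.0,"dz":0.208,"wx":0.0,"wy":0.0,"wz":0.0,"hand":0.0},{"dx":0.0,"dy":0.0,"dz":0.208,"wx":0.0,"wy":0.0,"wz":0.0,"hand":0.0}]'

```text
t: 13.1
position: [0.6034, -0.0322, 0.1099]
eef_rot: [[0.996, 0.092, -0.0], [0.092, -0.996, -0.001], [-0.001, 0.001, -1.0]]
wrist_force: [-1.1, -1.6, -0.8]
finger_gap: 0.0227
```

Emit:
step_arm --targets '[{"dx":0.0,"dy":0.0,"dz":0.004,"wx":0.0,"wy":0.0,"wz":0.0,"hand":0.0},{"dx":0.0,"dy":0.0,"dz":0.007,"wx":0.0,"wy":0.0,"wz":0.0,"hand":0.0},{"dx":0.0,"dy":0.0,"dz":0.007,"wx":0.0,"wy":0.0,"wz":0.0,"hand":0.0}]'

```text
t: 13.4
position: [0.604, -0.0321, 0.1089]
eef_rot: [[0.996, 0.092, 0.001], [0.092, -0.996, -0.001], [0.001, 0.001, -1.0]]
wrist_force: [-2.5, -3.0, 12.6]
finger_gap: 0.0227
```

Run:
```python
from h import *
im=r.get_image("side")
s=r.get_state(); print(s["position"],s["finger_gap"],s["wrist_force"],s["torque"])
o=im[150:320,250:380][:,:,::-1]
cv2.imwrite("pics/d4.png",cv2.resize(o,None,fx=3.5,fy=3.5,interpolation=cv2.INTER_CUBIC))
```

```text
[ 0.60400948 -0.03211686  0.10893486] 0.02250674688253527 [-2.82981689 -2.98244121 12.19385089] [-0.72677939  1.47815151  0.13565153]
```

View pics/d4.png

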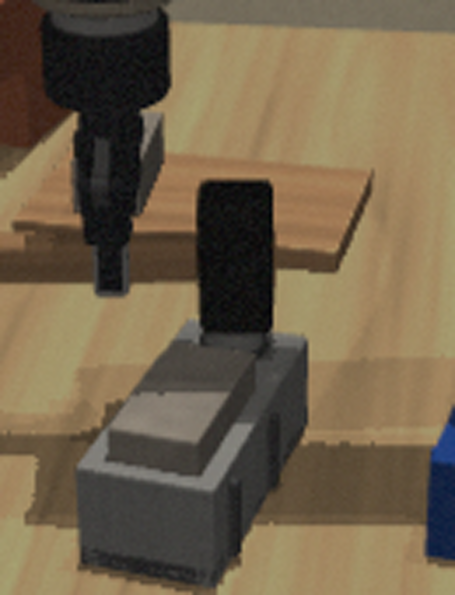

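The block now stands proud of the rim and the mallet face sits on the pin. 15 N with no motion exceeds the catch's 11 N, and the face is at about 0.083 m, so the pin is on its stop. Returning the mallet to its spot on clear bench.

Emit:
step_arm --targets '[{"dx":0.0,"dy":0.0,"dz":-0.06,"wx":0.0,"wy":0.0,"wz":0.0,"hand":0.0},{"dx":0.0,"dy":0.0,"dz":-0.14,"wx":0.0,"wy":0.0,"wz":0.0,"hand":0.0},{"dx":-0.01,"dy":0.05,"dz":-0.2,"wx":0.0,"wy":0.0,"wz":0.0,"hand":0.0},{"dx":-0.04,"dy":0.13,"dz":-0.2,"wx":0.0,"wy":0.0,"wz":0.0,"hand":0.0},{"dx":-0.08,"dy":0.22,"dz":-0.2,"wx":0.0,"wy":0.0,"wz":0.0,"hand":0.0},{"dx":-0.11,"dy":0.3,"dz":-0.2,"wx":0.0,"wy":0.0,"wz":0.0,"hand":0.0},{"dx":-0.118,"dy":0.335,"dz":-0.14,"wx":0.0,"wy":0.0,"wz":0.0,"hand":0.0},{"dx":-0.118,"dy":0.335,"dz":-0.06,"wx":0.0,"wy":0.0,"wz":0.0,"hand":0.0},{"dx":-0.118,"dy":0.335,"dz":0.04,"wx":0.0,"wy":0.0,"wz":0.0,"hand":0.0},{"dx":-0.118,"dy":0.335,"dz":0.12,"wx":0.0,"wy":0.0,"wz":0.0,"hand":0.0},{"dx":-0.118,"dy":0.335,"dz":0.17,"wx":0.0,"wy":0.0,"wz":0.0,"hand":0.0},{"dx":-0.118,"dy":0.335,"dz":0.195,"wx":0.0,"wy":0.0,"wz":0.0,"hand":0.0},{"dx":-0.118,"dy":0.335,"dz":0.2,"wx":0.0,"wy":0.0,"wz":0.0,"hand":0.0},{"dx":-0.118,"dy":0.335,"dz":0.2,"wx":0.0,"wy":0.0,"wz":0.0,"hand":0.0}]'

```text
t: 14.85
position: [0.5695, -0.1691, 0.0279]
eef_rot: [[0.996, 0.093, 0.001], [0.093, -0.996, 0.0], [0.001, 0.0, -1.0]]
wrist_force: [0.6, 0.2, -2.9]
finger_gap: 0.0227
```

Emit:
step_arm --targets '[{"dx":0.0,"dy":0.0,"dz":0.003,"wx":0.0,"wy":0.0,"wz":0.0,"hand":0.0},{"dx":0.0,"dy":0.0,"dz":0.005,"wx":0.0,"wy":0.0,"wz":0.0,"hand":0.0},{"dx":0.0,"dy":0.0,"dz":0.005,"wx":0.0,"wy":0.0,"wz":0.0,"hand":0.0}]'

```text
t: 15.15
position: [0.5699, -0.1693, 0.0263]
eef_rot: [[0.996, 0.093, 0.002], [0.093, -0.996, -0.001], [0.002, 0.001, -1.0]]
wrist_force: [1.5, 0.7, 0.7]
finger_gap: 0.0226
```

Emit:
step_arm --targets '[{"dx":0.0,"dy":0.0,"dz":0.0,"wx":0.0,"wy":0.0,"wz":0.0,"hand":1.0},{"dx":0.0,"dy":0.0,"dz":0.0,"wx":0.0,"wy":0.0,"wz":0.0,"hand":1.0},{"dx":0.0,"dy":0.0,"dz":0.0,"wx":0.0,"wy":0.0,"wz":0.0,"hand":1.0},{"dx":0.0,"dy":0.0,"dz":0.0,"wx":0.0,"wy":0.0,"wz":0.0,"hand":1.0},{"dx":0.0,"dy":0.0,"dz":0.0,"wx":0.0,"wy":0.0,"wz":0.0,"hand":1.0},{"dx":0.0,"dy":0.0,"dz":0.0,"wx":0.0,"wy":0.0,"wz":0.0,"hand":1.0},{"dx":0.0,"dy":0.0,"dz":-0.06,"wx":0.0,"wy":0.0,"wz":0.0,"hand":1.0},{"dx":0.0,"dy":0.0,"dz":-0.14,"wx":0.0,"wy":0.0,"wz":0.0,"hand":1.0},{"dx":0.0,"dy":0.0,"dz":-0.25,"wx":0.0,"wy":0.0,"wz":0.0,"hand":1.0},{"dx":0.0,"dy":0.0,"dz":-0.36,"wx":0.0,"wy":0.0,"wz":0.0,"hand":1.0},{"dx":0.0,"dy":0.0,"dz":-0.45,"wx":0.0,"wy":0.0,"wz":0.0,"hand":1.0},{"dx":0.0,"dy":0.0,"dz":-0.45,"wx":0.0,"wy":0.0,"wz":0.0,"hand":1.0}]'

```text
t: 16.35
position: [0.5718, -0.1695, 0.2113]
eef_rot: [[0.996, 0.093, 0.009], [0.093, -0.996, -0.003], [0.008, 0.003, -1.0]]
wrist_force: [0.3, 0.0, -0.4]
finger_gap: 0.0852
```

Run:
```python
from h import *
im=r.get_image("top");cv2.imwrite("pics/top5.png",im[:,:,::-1])
s=r.get_state(); print(s["position"],s["finger_gap"],s["wrist_force"],s["joint_pos"])
cv2.imwrite("pics/d5.png",cv2.resize(np.ascontiguousarray(im[190:270,260:420][:,:,::-1]),None,fx=4.5,fy=4.5,interpolation=cv2.INTER_CUBIC))
```

```text
[ 0.57057187 -0.16941913  0.20821427] 0.08512168665769584 [-0.88545207  0.23371806 -1.22068865] [ 31.58550961  14.94455522 -23.05857435  92.95755053   6.11261503
  73.04413896 -77.19703509]
```

View pics/d5.png

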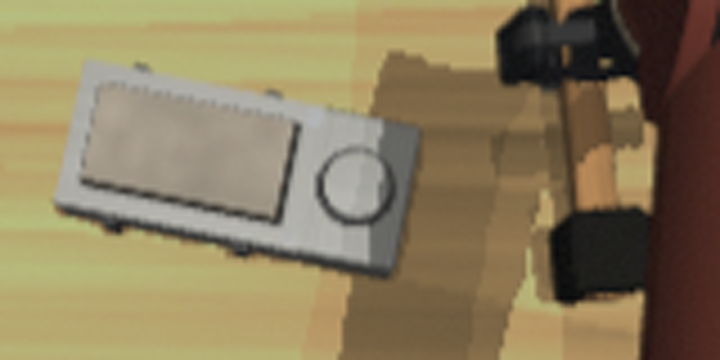

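The pin head is flush low and the block is raised, with top corners at crop (100,82), (300,122), (283,217), (82,180). The mallet stands on the bench.

Run:
```python
from h import *
C=[]
for u,v in [(100,82),(300,122),(283,217),(82,180)]:
    C.append(ray("top",((u+.5)/4.5+260-.5,(v+.5)/4.5+190-.5),.087))
C=np.array(C);print(C.round(4),C.mean(0).round(4))
print("dims",np.linalg.norm(C-np.roll(C,1,0),axis=1).round(4))
d=C[0]-C[1]+C[3]-C[2];print("yaw",np.degrees(np.arctan2(-d[0],d[1])))
print(moves(C.mean(0)*[1,1,0]+[0,0,.2]-r.get_state()["position"]))
```

```text
[[ 0.5837  0.1046  0.087 ]
 [ 0.5628 -0.0059  0.087 ]
 [ 0.5102  0.0027  0.087 ]
 [ 0.5292  0.1132  0.087 ]] [0.5465 0.0537 0.087 ]
dims [0.0552 0.1125 0.0534 0.1121]
yaw -10.231089585850674
[-0.00828379 -0.56094383  0.01931943]
```

Emit:
step_arm --targets '[{"dx":-0.006,"dy":-0.1,"dz":0.0,"wx":0.0,"wy":0.0,"wz":-0.413,"hand":1.0},{"dx":-0.006,"dy":-0.2,"dz":0.0,"wx":0.0,"wy":0.0,"wz":-0.413,"hand":1.0},{"dx":-0.006,"dy":-0.3,"dz":0.0,"wx":0.0,"wy":0.0,"wz":-0.413,"hand":1.0},{"dx":-0.006,"dy":-0.4,"dz":0.0,"wx":0.0,"wy":0.0,"wz":-0.413,"hand":1.0},{"dx":-0.006,"dy":-0.5,"dz":0.0,"wx":0.0,"wy":0.0,"wz":-0.413,"hand":1.0},{"dx":-0.006,"dy":-0.563,"dz":0.0,"wx":0.0,"wy":0.0,"wz":-0.413,"hand":1.0},{"dx":-0.006,"dy":-0.563,"dz":0.0,"wx":0.0,"wy":0.0,"wz":-0.413,"hand":1.0},{"dx":-0.006,"dy":-0.563,"dz":0.0,"wx":0.0,"wy":0.0,"wz":-0.413,"hand":1.0},{"dx":-0.006,"dy":-0.563,"dz":0.0,"wx":0.0,"wy":0.0,"wz":-0.413,"hand":1.0},{"dx":-0.006,"dy":-0.563,"dz":0.0,"wx":0.0,"wy":0.0,"wz":-0.413,"hand":1.0},{"dx":-0.006,"dy":-0.563,"dz":0.0,"wx":0.0,"wy":0.0,"wz":-0.413,"hand":1.0},{"dx":-0.006,"dy":-0.563,"dz":0.0,"wx":0.0,"wy":0.0,"wz":-0.413,"hand":1.0}]'

```text
t: 17.6
position: [0.5455, 0.0548, 0.2048]
eef_rot: [[0.182, 0.983, -0.001], [0.983, -0.182, 0.0], [-0.0, -0.001, -1.0]]
wrist_force: [-0.3, 0.4, 0.5]
finger_gap: 0.0857
```

Run:
```python
from h import *
s=r.get_state(); print(s["position"],s["eef_rot"].round(3),s["joint_pos"][6]);print(moves(np.array([.547,.0545,.069])-s["position"]))
```

```text
[0.54553054 0.05476166 0.20482122] [[ 0.182  0.983 -0.001]
 [ 0.983 -0.182  0.   ]
 [-0.    -0.001 -1.   ]] -27.145120551116307
[3.89255652e-05 4.01239168e-03 3.39549842e-01]
```

Emit:
step_arm --grip_force 60 --targets '[{"dx":0.0,"dy":0.004,"dz":0.08,"wx":0.0,"wy":0.0,"wz":0.0,"hand":1.0},{"dx":0.0,"dy":0.004,"dz":0.17,"wx":0.0,"wy":0.0,"wz":0.0,"hand":1.0},{"dx":0.0,"dy":0.004,"dz":0.25,"wx":0.0,"wy":0.0,"wz":0.0,"hand":1.0},{"dx":0.0,"dy":0.004,"dz":0.31,"wx":0.0,"wy":0.0,"wz":0.0,"hand":1.0},{"dx":0.0,"dy":0.004,"dz":0.335,"wx":0.0,"wy":0.0,"wz":0.0,"hand":1.0},{"dx":0.0,"dy":0.004,"dz":0.34,"wx":0.0,"wy":0.0,"wz":0.0,"hand":1.0},{"dx":0.0,"dy":0.004,"dz":0.34,"wx":0.0,"wy":0.0,"wz":0.0,"hand":1.0}]'

```text
t: 18.3
position: [0.5479, 0.0548, 0.0701]
eef_rot: [[0.18, 0.984, 0.001], [0.984, -0.18, 0.0], [0.0, 0.001, -1.0]]
wrist_force: [-0.3, 0.7, 0.7]
finger_gap: 0.0856
```

Emit:
step_arm --grip_force 60 --targets '[{"dx":0.0,"dy":0.0,"dz":0.004,"wx":0.0,"wy":0.0,"wz":0.0,"hand":1.0},{"dx":0.0,"dy":0.0,"dz":0.004,"wx":0.0,"wy":0.0,"wz":0.0,"hand":0.0},{"dx":0.0,"dy":0.0,"dz":0.004,"wx":0.0,"wy":0.0,"wz":0.0,"hand":0.0},{"dx":0.0,"dy":0.0,"dz":0.004,"wx":0.0,"wy":0.0,"wz":0.0,"hand":0.0},{"dx":0.0,"dy":0.0,"dz":0.004,"wx":0.0,"wy":0.0,"wz":0.0,"hand":0.0},{"dx":0.0,"dy":0.0,"dz":0.004,"wx":0.0,"wy":0.0,"wz":0.0,"hand":0.0},{"dx":0.0,"dy":0.0,"dz":0.004,"wx":0.0,"wy":0.0,"wz":0.0,"hand":0.0},{"dx":0.0,"dy":0.0,"dz":0.004,"wx":0.0,"wy":0.0,"wz":0.0,"hand":0.0},{"dx":0.0,"dy":0.0,"dz":0.004,"wx":0.0,"wy":0.0,"wz":0.0,"hand":0.0}]'

```text
t: 19.2
position: [0.5477, 0.0546, 0.0679]
eef_rot: [[0.179, 0.984, 0.001], [0.984, -0.179, 0.0], [0.0, 0.001, -1.0]]
wrist_force: [1.1, -0.3, 1.7]
finger_gap: 0.0532
```

Emit:
step_arm --targets '[{"dx":0.0,"dy":0.0,"dz":-0.015,"wx":0.0,"wy":0.0,"wz":0.0,"hand":0.0},{"dx":0.0,"dy":0.0,"dz":-0.04,"wx":0.0,"wy":0.0,"wz":0.0,"hand":0.0},{"dx":0.0,"dy":0.0,"dz":-0.07,"wx":0.0,"wy":0.0,"wz":0.0,"hand":0.0},{"dx":0.0,"dy":0.0,"dz":-0.1,"wx":0.0,"wy":0.0,"wz":0.0,"hand":0.0},{"dx":0.0,"dy":0.0,"dz":-0.15,"wx":0.0,"wy":0.0,"wz":0.0,"hand":0.0},{"dx":0.0,"dy":0.0,"dz":-0.21,"wx":0.0,"wy":0.0,"wz":0.0,"hand":0.0},{"dx":0.0,"dy":0.0,"dz":-0.26,"wx":0.0,"wy":0.0,"wz":0.0,"hand":0.0},{"dx":0.0,"dy":0.0,"dz":-0.28,"wx":0.0,"wy":0.0,"wz":0.0,"hand":0.0},{"dx":0.0,"dy":0.0,"dz":-0.28,"wx":0.0,"wy":0.0,"wz":0.0,"hand":0.0}]'

```text
t: 20.1
position: [0.548, 0.0547, 0.1812]
eef_rot: [[0.179, 0.984, 0.002], [0.984, -0.179, -0.0], [0.0, 0.002, -1.0]]
wrist_force: [0.4, 0.8, -2.9]
finger_gap: 0.0536
```

Run:
```python
from h import *
im=r.get_image("side")
s=r.get_state(); print(s["position"],s["finger_gap"],s["wrist_force"]);print(moves(np.array([.545,-.371,.18])-s["position"]))
cv2.imwrite("pics/d6.png",cv2.resize(np.ascontiguousarray(im[110:330,200:420][:,:,::-1]),None,fx=2.5,fy=2.5,interpolation=cv2.INTER_CUBIC))
```

```text
[0.54742243 0.05451051 0.17993218] 0.05325729144390053 [-0.89307762  0.22789672 -2.60947515]
[-1.04762639e+00  1.84758270e-01  4.59305232e-05]
```

View pics/d6.png

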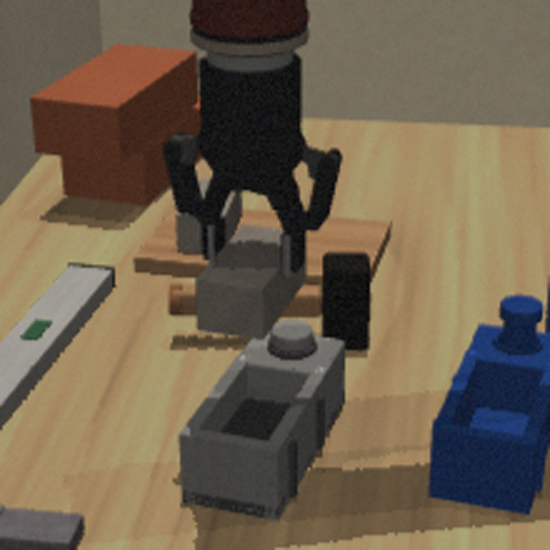

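The block is out of the mould, level and firmly gripped. The pin stays down and the mallet is standing. Carrying it to the board.

Emit:
step_arm --targets '[{"dx":-0.05,"dy":0.01,"dz":0.0,"wx":0.0,"wy":0.0,"wz":-0.028,"hand":0.0},{"dx":-0.13,"dy":0.02,"dz":0.0,"wx":0.0,"wy":0.0,"wz":-0.028,"hand":0.0},{"dx":-0.22,"dy":0.04,"dz":0.0,"wx":0.0,"wy":0.0,"wz":-0.028,"hand":0.0},{"dx":-0.31,"dy":0.055,"dz":0.0,"wx":0.0,"wy":0.0,"wz":-0.028,"hand":0.0},{"dx":-0.4,"dy":0.07,"dz":0.0,"wx":0.0,"wy":0.0,"wz":-0.028,"hand":0.0},{"dx":-0.49,"dy":0.086,"dz":0.0,"wx":0.0,"wy":0.0,"wz":-0.028,"hand":0.0},{"dx":-0.58,"dy":0.1,"dz":0.0,"wx":0.0,"wy":0.0,"wz":-0.028,"hand":0.0},{"dx":-0.67,"dy":0.118,"dz":0.0,"wx":0.0,"wy":0.0,"wz":-0.028,"hand":0.0},{"dx":-0.76,"dy":0.134,"dz":0.0,"wx":0.0,"wy":0.0,"wz":-0.028,"hand":0.0},{"dx":-0.84,"dy":0.148,"dz":0.0,"wx":0.0,"wy":0.0,"wz":-0.028,"hand":0.0},{"dx":-0.91,"dy":0.16,"dz":0.0,"wx":0.0,"wy":0.0,"wz":-0.028,"hand":0.0},{"dx":-0.96,"dy":0.175,"dz":0.0,"wx":0.0,"wy":0.0,"wz":-0.028,"hand":0.0},{"dx":-1.0,"dy":0.185,"dz":0.0,"wx":0.0,"wy":0.0,"wz":-0.028,"hand":0.0},{"dx":-1.0,"dy":0.185,"dz":0.0,"wx":0.0,"wy":0.0,"wz":-0.028,"hand":0.0},{"dx":-1.0,"dy":0.185,"dz":0.0,"wx":0.0,"wy":0.0,"wz":-0.028,"hand":0.0}]'

```text
t: 21.65
position: [0.5484, -0.3513, 0.1788]
eef_rot: [[0.092, 0.996, -0.001], [0.996, -0.092, 0.002], [0.001, -0.001, -1.0]]
wrist_force: [0.6, 0.0, -1.9]
finger_gap: 0.0534
```

Run:
```python
from h import *
s=r.get_state(); print(s["position"],s["finger_gap"],s["eef_rot"].round(3));print(moves(np.array([.545,-.371,.046])-s["position"]))
```

```text
[ 0.548398   -0.35131491  0.17881983] 0.05342317902339075 [[ 0.092  0.996 -0.001]
 [ 0.996 -0.092  0.002]
 [ 0.001 -0.001 -1.   ]]
[-0.05025843 -0.00358006  0.33198231]
```

Descending to about 1–2 mm above contact.

Emit:
step_arm --targets '[{"dx":-0.03,"dy":-0.004,"dz":0.03,"wx":0.0,"wy":0.0,"wz":0.0,"hand":0.0},{"dx":-0.05,"dy":-0.004,"dz":0.09,"wx":0.0,"wy":0.0,"wz":0.0,"hand":0.0},{"dx":-0.05,"dy":-0.004,"dz":0.16,"wx":0.0,"wy":0.0,"wz":0.0,"hand":0.0},{"dx":-0.05,"dy":-0.004,"dz":0.22,"wx":0.0,"wy":0.0,"wz":0.0,"hand":0.0},{"dx":-0.05,"dy":-0.004,"dz":0.27,"wx":0.0,"wy":0.0,"wz":0.0,"hand":0.0},{"dx":-0.05,"dy":-0.004,"dz":0.3,"wx":0.0,"wy":0.0,"wz":0.0,"hand":0.0},{"dx":-0.05,"dy":-0.004,"dz":0.315,"wx":0.0,"wy":0.0,"wz":0.0,"hand":0.0},{"dx":-0.05,"dy":-0.004,"dz":0.325,"wx":0.0,"wy":0.0,"wz":0.0,"hand":0.0},{"dx":-0.05,"dy":-0.004,"dz":0.328,"wx":0.0,"wy":0.0,"wz":0.0,"hand":0.0},{"dx":-0.05,"dy":-0.004,"dz":0.328,"wx":0.0,"wy":0.0,"wz":0.0,"hand":0.0}]'

```text
t: 22.65
position: [0.5454, -0.3722, 0.0492]
eef_rot: [[0.092, 0.996, 0.001], [0.996, -0.092, -0.001], [-0.001, 0.001, -1.0]]
wrist_force: [0.2, -0.3, -1.9]
finger_gap: 0.0534
```

Emit:
step_arm --targets '[{"dx":0.0,"dy":0.0,"dz":0.003,"wx":0.0,"wy":0.0,"wz":0.0,"hand":0.0},{"dx":0.0,"dy":0.0,"dz":0.006,"wx":0.0,"wy":0.0,"wz":0.0,"hand":0.0},{"dx":0.0,"dy":0.0,"dz":0.009,"wx":0.0,"wy":0.0,"wz":0.0,"hand":0.0},{"dx":0.0,"dy":0.0,"dz":0.011,"wx":0.0,"wy":0.0,"wz":0.0,"hand":0.0},{"dx":0.0,"dy":0.0,"dz":0.011,"wx":0.0,"wy":0.0,"wz":0.0,"hand":0.0}]'

```text
t: 23.15
position: [0.5452, -0.3721, 0.0452]
eef_rot: [[0.092, 0.996, 0.0], [0.996, -0.092, -0.0], [-0.0, 0.0, -1.0]]
wrist_force: [-2.3, 2.3, 5.6]
finger_gap: 0.0538
```

Contact: the wrist force went from -1.9 to +5.6 N. Releasing and backing straight up.

Emit:
step_arm --targets '[{"dx":0.0,"dy":0.0,"dz":0.0,"wx":0.0,"wy":0.0,"wz":0.0,"hand":1.0},{"dx":0.0,"dy":0.0,"dz":0.0,"wx":0.0,"wy":0.0,"wz":0.0,"hand":1.0},{"dx":0.0,"dy":0.0,"dz":0.0,"wx":0.0,"wy":0.0,"wz":0.0,"hand":1.0},{"dx":0.0,"dy":0.0,"dz":0.0,"wx":0.0,"wy":0.0,"wz":0.0,"hand":1.0},{"dx":0.0,"dy":0.0,"dz":0.0,"wx":0.0,"wy":0.0,"wz":0.0,"hand":1.0},{"dx":0.0,"dy":0.0,"dz":-0.04,"wx":0.0,"wy":0.0,"wz":0.0,"hand":1.0},{"dx":0.0,"dy":0.0,"dz":-0.12,"wx":0.0,"wy":0.0,"wz":0.0,"hand":1.0},{"dx":0.0,"dy":0.0,"dz":-0.22,"wx":0.0,"wy":0.0,"wz":0.0,"hand":1.0},{"dx":0.0,"dy":0.0,"dz":-0.32,"wx":0.0,"wy":0.0,"wz":0.0,"hand":1.0},{"dx":-0.1,"dy":-0.1,"dz":-0.42,"wx":0.0,"wy":0.0,"wz":0.0,"hand":1.0},{"dx":-0.2,"dy":-0.2,"dz":-0.5,"wx":0.0,"wy":0.0,"wz":0.0,"hand":1.0},{"dx":-0.3,"dy":-0.3,"dz":-0.5,"wx":0.0,"wy":0.0,"wz":0.0,"hand":1.0},{"dx":-0.4,"dy":-0.4,"dz":-0.5,"wx":0.0,"wy":0.0,"wz":0.0,"hand":1.0},{"dx":-0.5,"dy":-0.5,"dz":-0.5,"wx":0.0,"wy":0.0,"wz":0.0,"hand":1.0},{"dx":-0.5,"dy":-0.5,"dz":-0.5,"wx":0.0,"wy":0.0,"wz":0.0,"hand":1.0},{"dx":-0.5,"dy":-0.5,"dz":-0.5,"wx":0.0,"wy":0.0,"wz":0.0,"hand":1.0}]'

```text
t: 24.75
position: [0.3192, -0.5585, 0.2454]
eef_rot: [[0.103, 0.995, -0.003], [0.995, -0.103, -0.003], [-0.004, -0.003, -1.0]]
wrist_force: [0.4, 0.2, 0.6]
finger_gap: 0.0851
```

Run:
```python
from h import *
a=r.get_image("side");b=r.get_image("top");s=r.get_state(); print(s["position"],s["joint_vel"].round(2),s["wrist_force"])
o=np.hstack([a[120:340,180:420],b[110:330,240:520]])[:,:,::-1]
cv2.imwrite("pics/d7.png",cv2.resize(np.ascontiguousarray(o),None,fx=1.53,fy=1.53,interpolation=cv2.INTER_CUBIC))
```

```text
[ 0.32605682 -0.55371988  0.24525187] [-2.26 -0.08 -2.59  0.56 -0.55 -0.21 -0.51] [ 1.2488332   0.05072132 -0.03633287]
```

View pics/d7.png

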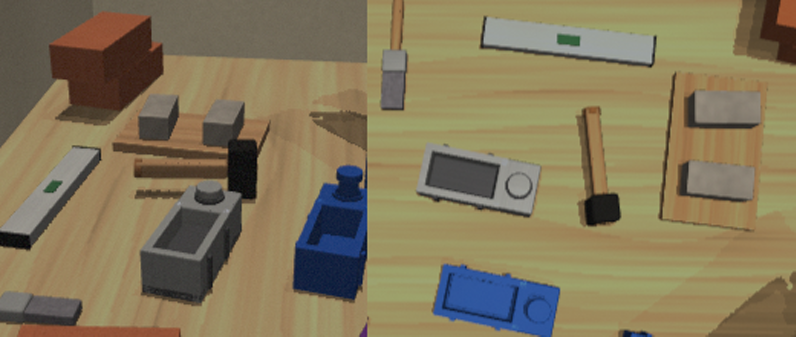

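Both blocks stand flat and parallel on the board: cast block at crop (720,180), finished block at (727,107). The mallet stands on the bench, the pin is down and the pocket is empty. Nothing else has visibly moved.

```bash
python3 -c "
from h import *
u,v=240+(722-367)/1.53,110+(176-0)/1.53
p=ray('top',(u,v),.063);d=p[:2]-[.605,-.376];print(p,'board-frame',d@[.996,-.091],d@[.091,.996])
print(r.hand_in())"
```

```text
[ 0.55002244 -0.37350897  0.063     ] board-frame -0.054984336487075944 -0.002521889352147776
the job is handed in; nothing more can be done
None
```

The job is done and handed in at about 25 s of the 69 s allowed; the hand-in reports no verdict, so I don't have a pass or fail.

- **Mallet out:** I lifted the mallet out by its head and set it upright on clear bench between the mould and the board. I let it go there and took it again by the handle.
- **Blow:** One blow at roughly 0.25 m/s with the lower face drove the pin down. I then pressed about 2 mm further with the face: about 15 N with no movement, which is above the catch's 11 N. With the face at about 0.083 m, the pin was at its stop.
- **Finish:** The mallet went back to the same spot on the bench. I gripped the block across its width, lifted it out level and lowered it until it touched the board, then released it.

**Last checks:**
- The final pictures show the pin down, the pocket empty and the mallet standing on the bench.
- The cast block is flat beside the finished one, about -55 mm (x) and -3 mm (y) from the board's centre by my measurement.
- The finished block, level and brush looked unmoved, but I judged that by eye and did not measure it.
- The arm ended clear of everything. It still showed joint speeds of up to about 2.6 °/s just before I handed in.
- No checks failed or disagreed, apart from passing arm lags of up to 9 mm, which I corrected.

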